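Lay out the tray for a glass break test

TASK

Set up the tray for the next break test: gently seat the notched green glass block fully home in the black nest, its cut-out corner over the nest's orange corner step, then stand the steel collar on top of the glass in the middle. Stand the amber jar midway between the nest and the red-handled suction lifter, and lay the red hammer flat on the tray behind the nest, parallel to the nest's yellow-striped edge, centred on that edge and with its handle about 6 cm clear of it (head to either side). Leave everything else where it is.

Things in the scene. Friction and masses are not known exactly. Their poses are not given: they have to be found in the camera images.
- glass_block: loose laminated glass block, green with white interlayer, 50 x 50 x 16 mm, 0.1 kg, lying flat. A square notch 16 x 16 mm, full thickness, is cut out of the +x +y corner of its frame. Origin: centre of the full 50 mm square, on the underside; x, y along the sides, z up. Grasp across two parallel sides through the centre
- nest: fixed black nest, 90 x 90 x 12 mm; central 55 x 55 mm recess, 6 mm deep, floor 6 mm above the tray. An orange step 14 x 14 mm, rim-high, fills the recess's +x +y corner; a yellow stripe marks the +x edge, away from the robot, 45 mm from centre. Origin: centre, on the tray; z up. Block seated: same axes, origin 6 mm above the nest's. The lifter is in line with its y axis, on +y or -y side
- lifter: fixed glass-suction lifter stuck to the tray: black rubber cup 100 mm across, grey bell, red bar handle (28 x 100 mm, top 73 mm above the tray). Origin: centre of the cup, on the tray surface. About 260 mm from the nest's centre
- collar: loose steel collar (thick ring), 40 mm across, 16 mm bore, 30 mm high, about 0.15 kg, standing. Origin: centre of its underside, z up
- amber_jar: loose amber glass jar with a white lid, 46 mm across, 60 mm high, about 0.14 kg, upright. Origin: centre of its underside, z up
- hammer: loose red emergency hammer lying flat, 151 mm long along its x axis, 0.16 kg: handle 22 mm wide, 20 mm high, from x = -80 to 45 mm; head at x = 45 to 71 mm, 22 mm high, 68 mm across its steel points. Origin: on the handle's centre line, on the underside, near the centre of mass: this is its middle, grasp it here across the handle
- offcut: bystander: loose clear pale-blue glass offcut, 36 x 70 x 8 mm, no notch. Origin: centre of its underside
- green_jar: bystander: loose green glass jar with a black lid, 42 mm across, 50 mm high. Origin: centre of its underside
- brass_ring: bystander: loose small brass ring lying flat, 32 mm across, 12 mm high. Origin: centre of its underside
- screwdriver: bystander: loose screwdriver, yellow handle, lying at the far side of the tray. Origin: on its underside
Mind the look-alikes: they are no part of the job. Several things look just like the glass_block: the one meant starts farthest from the robot's base.

How it is judged:
By the outcome, as a careful person would: the job done as asked, in the order asked, and still so for the second after the job is handed in, with the robot touching nothing.
It also fails if it takes over 112 s, if anything falls off the work surface, if the arm or the gripper's body presses on something with over 40 N, if the wrist force passes 120 N, or if a joint passes its speed limit or range.

ROBOT

A 6-joint arm with a two-finger parallel gripper is mounted at the origin on the work surface. World frame = base frame: x ahead of the robot, y to its left, z up, the work surface at z = 0. Lengths are in m, angles in degrees, forces in N, time in s.
With the tool pointing down it reaches from about 0.375 to 0.825 m from the base axis. Payload 5.5 kg.
Tool frame: the origin (TCP) lies at the very end of the fingers, on their centre line; the grasp point (between the pads) lies 19 mm behind it; z points along the fingers, y is the line along which they close (so a half turn about z gives the same grasp; the last joint's range is limited). The gripper opens to 85 mm and grips with 20 to 120 N. Pads are 22 mm wide; open, the fingers measure 114 mm over their backs; the gripper's body (76 mm by 85 mm) begins 54 mm behind the grasp point. The pads swing forward as they close: fully open they stand 13 mm farther back than shut.
Start: joints at [-74.313, 17.962, -2.699, 69.339, 0, 90], TCP at [0.162, -0.578, 0.192] pointing down, gripper open.
Joint ranges: [-152.73, 152.73], [-39.44, 99.34], [-58.76, 71.6], [-118.89, 123.64], [-81.53, 83.1], [-180, 180]. Speed limits (degrees/s): [136.94, 136.94, 172.46, 180, 180, 180].

INTERFACE

Orientations are given as a 3x3 rotation matrix whose columns are the frame's x, y, z axes.
In Python, from bench import arm gives the robot as it stands. The module is installed in compiled form; this text tells all that it offers.
- The arm moves only by the shell command python3 -m crank 'ROWS' [FORCE]. ROWS is JSON, a list of rows, each a list of 3 entries, a list of its own where there are three numbers: the opening, from -1 (shut) to 1 (fully open), then the shift along the tool's x, y, z in cm, then the turn about the tool's z in degrees. In form: [[hand, [x, y, z], roll], ...]. A call has 1 to 20 rows; each row is the pose to reach, as a shift and turn from the pose commanded when the call began, along the tool's axes at that moment; what a row does not reach only later rows make up. A row lasts 1/12 s, in which the tool goes at most 41.7 mm and 7.16 degrees, less where a joint would pass 70% of its speed; a pose out of reach is approached as far as the arm can. A call with a gripper value outside its range is refused whole. The fingers move at their own pace and stop on an object; FORCE is the grip in N (left out, the last holds). Time passes only in rows, so rows that repeat a pose let the fingers close. It gives the time, the measured TCP pose, the force, the opening and the grip force at its end, in the units of the state.
- arm.sense(): the state, without advancing time (a new reading comes with each control period).
- arm.capture(name): name is "side" or "top"; returns a dict with "frame" (400x640x3 uint8, red, green, blue), "depth" (400x640 float32, m along the optical axis (not along the pixel's ray), 0 where there is no reading), "fx", "fy", "cx", "cy" (pixels), "R" (3x3) and "t" (3): a world point X has camera coordinates R X + t. Camera axes: x right, y down, z forward; pixel columns grow to the right and rows downward; lengths in m; the calibration is good to about 2 mm. A picture is of the moment at which its call begins.
- arm.sign_off(): hands the job in; it is judged then, once.
The state is a dict: "time": time; "joint_pos": joint angles; "qvel": joint speeds; "joint_torque": joint torques, N m; "eef_pos": TCP position; "eef_rot": TCP orientation; "ft_force": force on the tool from outside, world axes, zero at the start; "wrist_torque": the same for the moment, N m; "finger_gap": opening from 0.0 (shut) to 1.0 (fully open); "grip_force": force on a finger pad.
Only numpy, scipy, OpenCV 4.12 (cv2) and the standard library are available. Lean on these libraries where they do the work, as an engineer would, in place of code of your own. Each camera call takes 0.05 s, during which the arm holds its last target. There are 200 camera calls.

## Working session

There is one attempt and no reset: what is moved stays moved. The work goes in short steps, Python scripts to look and compute and a shell command to move; the robot and the scene stay as the last step left them, time stands still between calls to the robot, and variables do not carry over. Pictures are saved under pics/ and viewed, at most 14 in all, crops included, and the job is handed in when it is done.

```bash
mkdir -p pics; python3 - <<'E'
from bench import arm
import cv2,numpy as np
s=arm.sense(); print({k:np.round(v,3).tolist() for k,v in s.items()})
for n in("top","side"):
    c=arm.capture(n); cv2.imwrite(f"pics/{n}0.png",c["frame"][:,:,::-1]); np.savez(f"{n}0.npz",**c)
    print(n,c["fx"],c["cx"],c["cy"],np.round(c["R"],3).tolist(),c["t"], (c["depth"]==0).mean())
E
```

```text
{'time': 0.0, 'joint_pos': [-74.312, 18.004, -2.757, 69.341, -0.0, 90.0], 'qvel': [-0.025, 0.102, -0.006, -0.014, 0.078, -0.025], 'joint_torque': [0.001, -53.959, 33.975, 0.019, 0.0, -0.0], 'eef_pos': [0.162, -0.577, 0.191], 'eef_rot': [[0.963, 0.27, -0.0], [0.27, -0.963, 0.002], [-0.0, -0.002, -1.0]], 'ft_force': [-0.608, 0.778, 0.245], 'wrist_torque': [-0.008, 0.03, -0.018], 'grip_force': 0.0, 'finger_gap': 0.999}
top 496.2517081256485 317.40749569243513 189.41155700732295 [[-0.012, -1.0, -0.018], [-0.998, 0.013, -0.057], [0.058, 0.018, -0.998]] [0.09164197 0.53856452 1.17424588] 0.0038671875
side 508.0293477050087 325.6856865861145 208.35306026333947 [[-0.933, -0.359, 0.016], [-0.266, 0.658, -0.705], [0.242, -0.662, -0.709]] [0.54441584 0.11836303 1.27345959] 0.00377734375
```

View pics/top0.png

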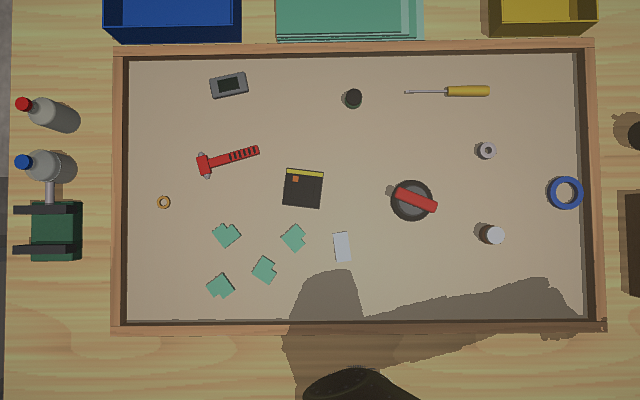

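View pics/side0.png

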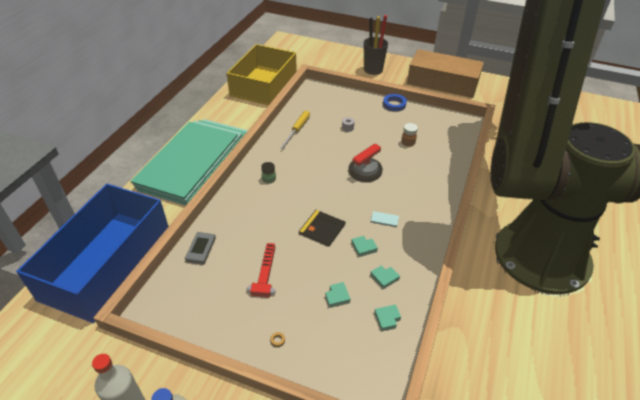

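The top view shows four look-alike notched green blocks at (227,236), (293,238), (264,270) and (220,286). The nest is at (303,188), lifter (412,200), hammer (228,160), collar (486,150), amber jar (491,234). Next I'll measure poses.

```bash
cat > h.py <<'E'
import numpy as np,cv2
def cloud(c):
    v,u=np.mgrid[0:400,0:640]; d=c["depth"]
    P=np.stack([(u-c["cx"])*d/c["fx"],(v-c["cy"])*d/c["fy"],d],-1)
    return (P-c["t"])@c["R"]
def proj(c,X):
    p=np.atleast_2d(X)@c["R"].T+c["t"]; return np.stack([p[:,0]/p[:,2]*c["fx"]+c["cx"],p[:,1]/p[:,2]*c["fy"]+c["cy"]],-1)
def ray(c,uv,z):  # pixel -> world on plane z
    d=np.array([(uv[0]-c["cx"])/c["fx"],(uv[1]-c["cy"])/c["fy"],1])@c["R"]; o=-c["R"].T@c["t"]
    return o+d*(z-o[2])/d[2]
def blobs(c,mask,amin=15):
    n,l,st,ce=cv2.connectedComponentsWithStats(mask.astype(np.uint8),connectivity=8)
    return [(l==i,st[i],ce[i]) for i in range(1,n) if st[i,4]>=amin]
E
python3 - <<'E'
from h import *
for n in("top","side"):
    c=dict(np.load(n+"0.npz")); P=cloud(c); hsv=cv2.cvtColor(c["frame"],cv2.COLOR_RGB2HSV)
    H,S,V=hsv[...,0].astype(int),hsv[...,1].astype(int),hsv[...,2].astype(int)
    inb=(P[...,0]>.25)&(P[...,0]<.95)&(abs(P[...,1])<.6)
    fl=inb&(abs(P[...,2])<.03)&(S<90)&(V>130); print(n,"tray z",np.percentile(P[fl][:,2],[5,50,95]).round(4))
    for nm,m in dict(green=(H>65)&(H<90)&(S>70)&(V>90),red=((H<6)|(H>174))&(S>150)&(V>80),yellow=(H>22)&(H<32)&(S>120)&(V>100),orange=(H>8)&(H<20)&(S>150)&(V>90)).items():
        for b,st,ce in blobs(c,m&inb):
            q=P[b]; md=np.median(q,0); (cc,sz,an)=cv2.minAreaRect((q[:,:2]*1000).astype(np.float32))
            print(nm,ce.round(1),st[4],"med",md.round(4),"z95",np.percentile(q[:,2],95).round(4),"rect",np.round(cc,1),np.round(sz,1),round(an,1),"r",np.hypot(*md[:2]).round(4))
    # raised objects
    for b,st,ce in blobs(c,inb&(P[...,2]>.008)&(P[...,2]<.12)&(P[...,0]>.33)&(P[...,0]<.86),25):
        q=P[b]; print("obj",ce.round(0),st[4],"mid",q.mean(0).round(4),"ztop",np.percentile(q[:,2],95).round(4))
c=dict(np.load("top0.npz")); cv2.imwrite("pics/crop0.png",cv2.resize(c["frame"][125:305,190:360,::-1],None,fx=3.3,fy=3.3,interpolation=cv2.INTER_CUBIC))
E
```

```text
top tray z [-0.0029  0.001   0.0054]
green [338.6  25.4] 1720 med [0.9326 0.0298 0.0357] z95 0.0395 rect [710.5  27.6] [299.7 478.9] 90.0 r 0.9331
green [366.7  34.2] 366 med [ 0.9112 -0.0674  0.0174] z95 0.0215 rect [734.4 -41. ] [456.  336.6] 14.7 r 0.9137
green [225.8 234.5] 378 med [0.4355 0.3068 0.0165] z95 0.0202 rect [461.7 202.5] [ 54.9 272.7] 15.2 r 0.5327
green [294. 238.] 372 med [0.4244 0.1409 0.0163] z95 0.0198 rect [445.8 117.6] [ 47.4 112.3] 44.2 r 0.4472
green [264.2 270.2] 385 med [0.3471 0.2124 0.0164] z95 0.0197 rect [408.8 156.6] [ 53.6 216.9] 47.7 r 0.4069
green [220.  286.6] 383 med [0.3103 0.3186 0.0165] z95 0.0201 rect [308.6 319.8] [48.4 49.9] 35.4 r 0.4447
red [220.5 159.6] 534 med [0.6151 0.3257 0.0208] z95 0.0249 rect [581.3 207. ] [344.6 109.3] 70.0 r 0.6961
red [415.8 199.4] 484 med [ 0.5113 -0.1393  0.0728] z95 0.0765 rect [507.5 -61. ] [ 59.8 253. ] 3.0 r 0.5299
yellow [547.   19.1] 272 med [ 0.9136 -0.4555  0.0893] z95 0.0936 rect [ 761.  -212.3] [155.7 785.6] 35.2 r 1.0208
yellow [469.7  89.9] 150 med [ 0.7731 -0.2839  0.0253] z95 0.029 rect [ 645.8 
[... 3028 characters left out ...]
 164.] 852 mid [ 0.5087 -0.1229  0.0394] ztop 0.0741
obj [268. 172.] 260 mid [0.7554 0.0069 0.0354] ztop 0.0519
obj [322. 227.] 664 mid [0.5465 0.1263 0.0117] ztop 0.0151
obj [386. 218.] 69 mid [0.3999 0.0311 0.0098] ztop 0.0125
obj [200. 247.] 622 mid [0.7979 0.3067 0.0174] ztop 0.0214
obj [364. 245.] 328 mid [0.4259 0.1469 0.0151] ztop 0.0186
obj [264. 274.] 691 mid [0.6151 0.3238 0.0192] ztop 0.0235
obj [383. 275.] 335 mid [0.3535 0.2188 0.0153] ztop 0.0189
obj [337. 294.] 407 mid [0.4361 0.3107 0.0154] ztop 0.0187
obj [378. 312.] 55 mid [0.3355 0.3219 0.0154] ztop 0.0188
obj [214. 361.] 3931 mid [0.6112 0.5679 0.035 ] ztop 0.0423
obj [277. 339.] 115 mid [0.517  0.4634 0.0115] ztop 0.0146
```

View pics/crop0.png

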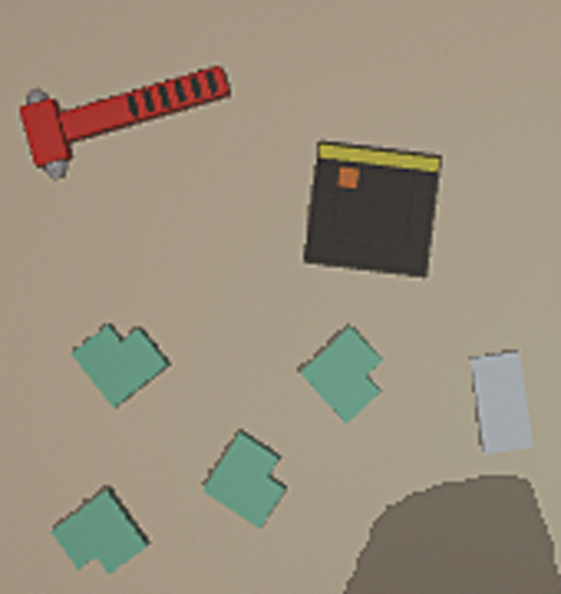

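The intended block should be the one at top-image (225.8,234.5), because its base distance is 0.533 m against 0.447, 0.407 and 0.445 m for the other three. The crop shows it at crop (120,365), notch facing up towards +x. The nest has its orange step at upper left. Next, precise model fits.

```bash
cat >> h.py <<'E'
from scipy.optimize import minimize
B=.025;N=.009
BLOCK=[([(-B,-B),(B,-B),(B,N),(N,N),(N,B),(-B,B)],0,.016)]
def box(x0,x1,y0,y1,z0,z1): return [([(x0,y0),(x1,y0),(x1,y1),(x0,y1)],z0,z1)]
def cyl(r,z0,z1): return [([(r*np.cos(a),r*np.sin(a)) for a in np.linspace(0,2*np.pi,40,False)],z0,z1)]
def render(c,model,p,z,sub=8):
    x,y,th=p; k=np.cos(th);s=np.sin(th); im=np.zeros((400*sub//1,640*sub),np.uint8) if 0 else None
    allp=[]
    for poly,z0,z1 in model:
        q=np.array(poly)@np.array([[k,s],[-s,k]])+[x,y]
        a=proj(c,np.c_[q,np.full(len(q),z+z0)]); b=proj(c,np.c_[q,np.full(len(q),z+z1)]); allp.append((a,b))
    return allp
def cost(c,model,p,z,mask,roi,sub=8):
    u0,v0,u1,v1=roi; im=np.zeros(((v1-v0)*sub,(u1-u0)*sub),np.uint8)
    f=lambda a:np.round((np.array(a)+.5-[u0,v0])*sub*16-8).astype(np.int32)
    for a,b in render(c,model,p,z):
        cv2.fillPoly(im,[f(a)],255,shift=4); cv2.fillPoly(im,[f(b)],255,shift=4)
        for i in range(len(a)):
            j=(i+1)%len(a); cv2.fillPoly(im,[f([a[i],a[j],b[j],b[i]])],255,shift=4)
    im=cv2.resize(im,(u1-u0,v1-v0),interpolation=cv2.INTER_AREA)/255.
    return np.abs(im-mask[v0:v1,u0:u1]).sum()
def fit(c,model,p0,mask,z=0,m=45,rot=True):
    u,v=proj(c,[p0[0],p0[1],z+.01])[0].astype(int); roi=(max(u-m,0),max(v-m,0),min(u+m,640),min(v+m,400))
    best=None
    for d in ([-.2,0,.2] if rot else [0]):
        g=lambda q:cost(c,model,(q[0]/100,q[1]/100,q[2]/4 if rot else 0),z,mask,roi)
        x0=np.array([p0[0]*100,p0[1]*100]+([(p0[2]+d)*4] if rot else []))
        sx=np.vstack([x0]+[x0+e*(.6) for e in np.eye(len(x0))])
        r=minimize(g,x0,method="Nelder-Mead",options=dict(initial_simplex=sx,xatol=.003,fatol=.05,maxiter=300))
        if best is None or r.fun<best.fun: best=r
    q=best.x; return np.array([q[0]/100,q[1]/100,q[2]/4 if rot else 0]),best.fun
def hsv(c):
    h=cv2.cvtColor(c["frame"],cv2.COLOR_RGB2HSV).astype(int); return h[...,0],h[...,1],h[...,2]
def near(c,P,x,y,r): return np.hypot(P[...,0]-x,P[...,1]-y)<r
def gmask(c):
    H,S,V=hsv(c); return (H>62)&(H<95)&(S>60)
def nmask(c):
    H,S,V=hsv(c); return (V<80)|((S>140)&(V>80)&(H>7)&(H<33))
def clean(m): return cv2.morphologyEx(m.astype(np.uint8),cv2.MORPH_CLOSE,np.ones((3,3)))
HAM=box(-.08,.045,-.011,.011,0,.02)+box(.045,.071,-.022,.022,0,.022)
E
cat > fit0.py <<'E'
from h import *
for n in("top","side"):
    c=dict(np.load(n+"0.npz")); P=cloud(c); H,S,V=hsv(c)
    def show(nm,r): print(n,nm,(r[0][:2]*1000).round(1),"yaw",np.degrees(r[0][2]).round(1),"cost",round(r[1],1))
    ci=lambda x,y,r:near(c,P,x,y,r)
    for yaw in(.7,.5): show("block",fit(c,BLOCK,(.438,.309,yaw),clean(gmask(c)&ci(.437,.309,.05)).astype(float)))
    show("nest",fit(c,box(-.045,.045,-.045,.045,0,.012),(.545,.123,-.13),clean(nmask(c)&ci(.545,.123,.08)).astype(float)))
    red=((H<8)|(H>172))&(S>130)
    show("hammer",fit(c,HAM,(.622,.308,1.8),cv2.morphologyEx((red&ci(.622,.31,.11)).astype(np.uint8),cv2.MORPH_CLOSE,np.ones((7,7))).astype(float),m=60))
    show("collar",fit(c,cyl(.02,.012,.03),(.627,-.314,0),((P[...,2]>.012)&ci(.627,-.314,.045)).astype(float),rot=False))
    show("ajar",fit(c,cyl(.023,.012,.06),(.43,-.31,0),((P[...,2]>.012)&ci(.43,-.31,.06)).astype(float),rot=False))
    show("lifterbar",fit(c,box(-.014,.014,-.05,.05,.06,.073),(.511,-.135,.5),(red&ci(.511,-.135,.07)).astype(float)))
    o=ci(.51,-.13,.08)&(P[...,2]<.02)&(V<90)
    show("cup",fit(c,cyl(.05,0,.01),(.51,-.133,0),clean((V<110)&(P[...,2]>.004)&ci(.51,-.13,.08)|(P[...,2]>.012)&ci(.51,-.13,.08)).astype(float),m=45,rot=False))
E
python3 fit0.py
```

```text
top block [435.9 307.9] yaw 39.6 cost 113.5
top block [435.8 308. ] yaw 40.5 cost 112.3
top nest [544.4 121.1] yaw -8.0 cost 42.9
top hammer [619.6 304.2] yaw 105.8 cost 106.2
top collar [ 627.5 -320.4] yaw 0.0 cost 39.3
top ajar [ 428.  -319.9] yaw 0.0 cost 48.2
top lifterbar [ 511.2 -140.2] yaw -23.2 cost 71.9
top cup [ 511.  -141.4] yaw 0.0 cost 86.2
side block [437.8 309. ] yaw 43.1 cost 133.6
side block [437.8 309. ] yaw 43.1 cost 133.6
side nest [549.  120.8] yaw -6.9 cost 129.6
side hammer [623.2 302.5] yaw 106.5 cost 136.4
side collar [ 630.5 -316.8] yaw 0.0 cost 17.9
side ajar [ 431.6 -317.8] yaw 0.0 cost 37.6
side lifterbar [ 512.9 -136.7] yaw -18.7 cost 61.0
side cup [ 516.7 -143.5] yaw 0.0 cost 223.0
```

```bash
python3 - <<'E'
from h import *
for n in("top","side"):
    c=dict(np.load(n+"0.npz")); P=cloud(c)
    for yaw in (-50,40,130,220):
        m=clean(gmask(c)&near(c,P,.437,.309,.045)).astype(float)
        r=fit(c,BLOCK,(.436,.308,np.radians(yaw)),m); print(n,yaw,(r[0][:2]*1000).round(1),np.degrees(r[0][2]).round(1),round(r[1],1),m.sum())
E
```

```text
top -50 [436.8 306.6] -52.3 41.3 386.0
top 40 [436.1 308. ] 40.5 112.6 386.0
top 130 [435.2 306.8] 127.0 111.5 386.0
top 220 [436.3 305. ] 215.1 109.3 386.0
side -50 [440.5 302.4] -58.2 93.2 365.0
side 40 [438.4 308.7] 41.3 133.7 365.0
side 130 [435.8 305.9] 106.0 117.2 365.0
side 220 [440.1 300.6] 208.4 127.7 365.0
```

```bash
cat > plan.py <<'E'
import sys,json,numpy as np
from bench import arm
# args: x,y,z,psi per target (mm, deg); prints shift cm + roll from current pose
s=arm.sense(); R=np.array(s["eef_rot"]); p=np.array(s["eef_pos"]); psi=np.degrees(np.arctan2(R[1,0],R[0,0]))
print("t",round(s["time"],2),"pos",(p*1000).round(1),"psi",round(psi,2),"tilt",R[:2,2].round(4),"j",np.round(s["joint_pos"],1),"f",np.round(s["ft_force"],1),"gap",round(s["finger_gap"],3),"grip",round(s["grip_force"],1))
for a in sys.argv[1:]:
    x,y,z,q=map(float,a.split(",")); d=R.T@(np.array([x,y,z])/1000-p)*100
    print(a,"-> shift",d.round(2),"roll",round((psi-q+180)%360-180,1),"rows",int(np.ceil(max(np.linalg.norm(d)/4.17,abs((psi-q+180)%360-180)/7.16))))
E
python3 plan.py 550,-100,190,15 436.8,306.6,120,-52.3
```

```text
t 0.1 pos [ 162.1 -577.1  191.3] psi 15.69 tilt [-0.0004  0.0015] j [-74.3  18.   -2.7  69.3  -0.   90. ] f [-0.3  0.   0.4] gap 0.997 grip 0.0
550,-100,190,15 -> shift [ 50.25 -35.44   0.19] roll 0.7 rows 15
436.8,306.6,120,-52.3 -> shift [ 50.34 -77.64   7.25] roll 68.0 rows 23
```

```bash
python3 -m crank '[[1,[50,-35,0],34],[1,[50,-35,0],34],[1,[50,-35,0],34],[1,[50,-35,0],34],[1,[50,-35,0],34],[1,[50,-35,0],34],[1,[50,-35,0],34],[1,[50,-35,0],34],[1,[50,-35,0],34],[1,[50,-35,0],34],[1,[50,-35,0],34],[1,[50,-35,0],34],[1,[50,-35,0],34],[1,[50,-35,0],34],[1,[50,-35,0],34]]' 30; python3 plan.py 436.8,306.6,120,-52.3
```

```text
time: 1.35
eef_pos: [0.5372, -0.1387, 0.1917]
eef_rot: [[0.964, -0.266, 0.006], [-0.266, -0.964, 0.026], [-0.001, -0.027, -1.0]]
ft_force: [1.1, -1.0, 0.0]
finger_gap: 1.003
grip_force: 0.0
t 1.35 pos [ 537.2 -138.7  191.7] psi -15.43 tilt [0.0063 0.0259] j [-15.5  13.1  -9.1  67.8   1.5 179.9] f [ 1.1 -1.   0. ] gap 1.003 grip 0.0
436.8,306.6,120,-52.3 -> shift [-21.52 -40.05   8.26] roll 36.9 rows 12
```

```bash
python3 -m crank '[[1,[0,0,0],-7],[1,[0,0,0],-14],[1,[0,0,0],-14]]'; python3 plan.py 436.8,306.6,120,37.7
```

```text
time: 1.6
eef_pos: [0.5355, -0.1411, 0.1915]
eef_rot: [[1.0, -0.026, 0.005], [-0.026, -0.999, 0.025], [0.004, -0.025, -1.0]]
ft_force: [-0.8, -0.0, -0.6]
finger_gap: 0.998
grip_force: 0.0
t 1.6 pos [ 535.5 -141.1  191.5] psi -1.51 tilt [0.0051 0.025 ] j [-15.7  13.1  -9.2  67.8   1.5 165.8] f [-0.8 -0.  -0.6] gap 0.998 grip 0.0
436.8,306.6,120,37.7 -> shift [-11.08 -44.3    8.21] roll -39.2 rows 12
```

```bash
python3 -m crank '[[1,[-11,-44.3,8.2],-39],[1,[-11,-44.3,8.2],-39],[1,[-11,-44.3,8.2],-39],[1,[-11,-44.3,8.2],-39],[1,[-11,-44.3,8.2],-39],[1,[-11,-44.3,8.2],-39],[1,[-11,-44.3,8.2],-39],[1,[-11,-44.3,8.2],-39],[1,[-11,-44.3,8.2],-39],[1,[-11,-44.3,8.2],-39],[1,[-11,-44.3,8.2],-39],[1,[-11,-44.3,8.2],-39],[1,[-11,-44.3,8.2],-39],[1,[-11,-44.3,8.2],-39]]'; python3 plan.py 436.8,306.6,120,37.7
```

```text
time: 2.77
eef_pos: [0.4391, 0.3059, 0.1202]
eef_rot: [[0.796, 0.605, 0.006], [0.604, -0.796, 0.024], [0.019, -0.015, -1.0]]
ft_force: [0.7, -0.9, 0.6]
finger_gap: 1.001
grip_force: 0.0
t 2.77 pos [439.1 305.9 120.2] psi 37.2 tilt [0.0058 0.0235] j [ 34.2  12.4 -19.6  56.9   0.9 177. ] f [ 0.7 -0.9  0.6] gap 1.001 grip 0.0
436.8,306.6,120,37.7 -> shift [-0.14 -0.2   0.02] roll -0.5 rows 1
```

```bash
python3 -m crank '[[1,[-0.15,-0.2,4],-0.5],[1,[-0.15,-0.2,8],-0.5],[1,[-0.15,-0.2,10.5],-0.5],[1,[-0.15,-0.2,11.5],-0.5],[1,[-0.15,-0.2,11.5],-0.5],[-0.2,[-0.15,-0.2,11.5],-0.5],[-0.2,[-0.15,-0.2,11.5],-0.5],[-0.2,[-0.15,-0.2,11.5],-0.5],[-0.2,[-0.15,-0.2,11.5],-0.5],[-0.2,[-0.15,-0.2,11.5],-0.5],[-0.2,[-0.15,-0.2,11.5],-0.5]]' 20; python3 plan.py
```

```text
time: 3.68
eef_pos: [0.4383, 0.3103, 0.0063]
eef_rot: [[0.79, 0.613, 0.007], [0.612, -0.79, 0.025], [0.021, -0.015, -1.0]]
ft_force: [-0.2, -0.2, -0.2]
finger_gap: 0.4
grip_force: 0.0
t 3.68 pos [438.3 310.3   6.3] psi 37.77 tilt [0.0074 0.0253] j [ 34.6  18.8 -27.7  42.3   1.  176.9] f [-0.2 -0.2 -0.2] gap 0.4 grip 0.0
```

```bash
python3 - <<'E'
from bench import arm
import cv2,numpy as np
c=arm.capture("side"); cv2.imwrite("pics/side1.png",cv2.resize(c["frame"][190:350,260:460,::-1],None,fx=3.5,fy=3.5,interpolation=cv2.INTER_CUBIC)); np.savez("side1.npz",**c)
E
```

```text
(no output)
```

View pics/side1.png

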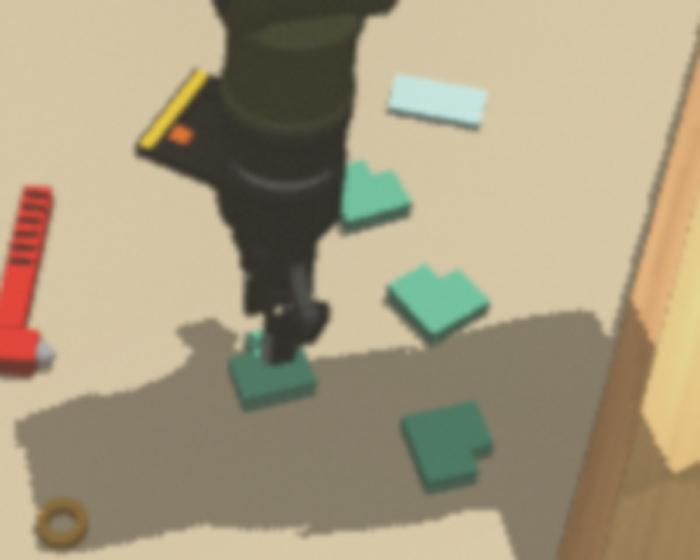

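The side crop shows the fingers closed above the block's top (crop (285,340)): when open, the tips sit well behind the TCP. I'll open, go lower, and close again.

```bash
python3 -m crank '[[1,[0,0,0],0],[1,[0,0,0],0],[1,[0,0,0],0],[1,[0,0,0],0],[1,[-0.1,-0.1,0.5],0],[1,[-0.1,-0.1,1],0],[1,[-0.1,-0.1,1],0],[-0.2,[-0.1,-0.1,1],0],[-0.2,[-0.1,-0.1,1],0],[-0.2,[-0.1,-0.1,1],0],[-0.2,[-0.1,-0.1,1],0],[-0.2,[-0.1,-0.1,1],0],[-0.2,[-0.1,-0.1,1],0]]' 20; python3 plan.py
```

```text
time: 4.82
eef_pos: [0.4366, 0.3104, -0.0043]
eef_rot: [[0.79, 0.613, 0.007], [0.612, -0.79, 0.025], [0.02, -0.016, -1.0]]
ft_force: [-0.2, -0.6, -0.5]
finger_gap: 0.401
grip_force: 0.0
t 4.82 pos [436.6 310.4  -4.3] psi 37.76 tilt [0.0066 0.0248] j [ 34.8  19.5 -28.4  40.9   1.  177. ] f [-0.2 -0.6 -0.5] gap 0.401 grip 0.0
```

```bash
python3 - <<'E'
from bench import arm
import cv2,numpy as np
c=arm.capture("side"); a=cv2.resize(c["frame"][240:320,300:380,::-1],None,fx=5,fy=5,interpolation=cv2.INTER_CUBIC)
t=arm.capture("top"); b=cv2.resize(t["frame"][190:270,190:270,::-1],None,fx=5,fy=5,interpolation=cv2.INTER_CUBIC)
cv2.imwrite("pics/pair2.png",np.hstack([a,b]))
E
```

```text
(no output)
```

View pics/pair2.png

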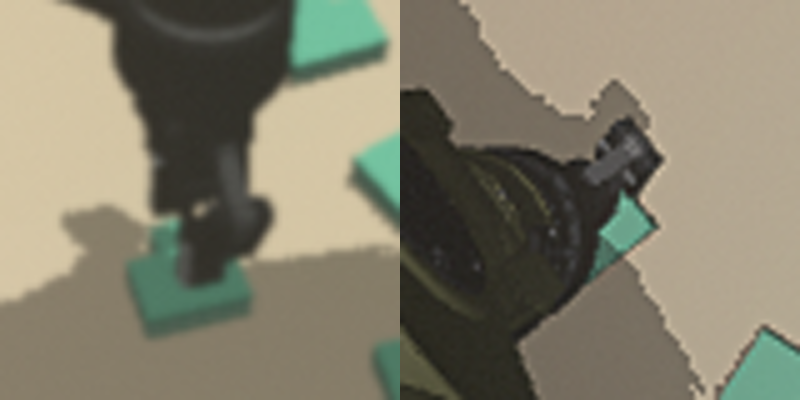

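The picture is ambiguous on whether the tips are above or beside the block, so I'll measure the finger geometry from depth.

```bash
python3 - <<'E'
from bench import arm
from h import *
s=arm.sense(); R=np.array(s["eef_rot"]); p=np.array(s["eef_pos"])
for n in("side","top"):
    c=arm.capture(n); P=cloud(c); H,S,V=hsv(c); T=(P-p)@R*1000
    m=(V<95)&~((H>62)&(H<95)&(S>90))&(np.hypot(T[...,0],T[...,1])<75)&(T[...,2]>-70)&(P[...,2]>.014)
    for lo in range(-60,20,8):
        q=T[m&(T[...,2]>=lo)&(T[...,2]<lo+8)]
        if len(q)>2: print(n,"toolz",lo,len(q),"x",np.percentile(q[:,0],[5,50,95]).round(0),"y",np.percentile(q[:,1],[5,25,50,75,95]).round(0))
    g=gmask(c)&near(c,P,.437,.309,.05); q=T[g]; print("green",len(q),"z",np.percentile(q[:,2],[5,50,95]).round(0),"x",np.percentile(q[:,0],[5,95]).round(),"y",np.percentile(q[:,1],[5,95]).round())
E
```

```text
side toolz -60 21 x [-5.  6. 12.] y [-31. -30. -29. -22.  19.]
side toolz -52 22 x [-1.  8. 12.] y [-29. -27. -21.  18.  19.]
green 232 z [-84. -20. -17.] x [-22.  24.] y [-22.  18.]
top toolz -28 4 x [-27. -27. -10.] y [-8. -6.  1. 10. 20.]
green 92 z [-47. -22. -18.] x [-27. -10.] y [-2. 28.]
```

```bash
python3 - <<'E'
from bench import arm
from h import *
s=arm.sense(); R=np.array(s["eef_rot"]); p=np.array(s["eef_pos"])
c=arm.capture("side"); P=cloud(c); T=(P-p)@R*1000
for u in (336,340,344,348):
    print(u,[(v,T[v,u].round(0).astype(int).tolist(),int(c["frame"][v,u].max())) for v in range(276,304,3)])
E
```

```text
336 [(276, [15, -24, -118], 52), (279, [15, -25, -110], 52), (282, [14, -24, -98], 62), (285, [13, -24, -87], 73), (288, [14, -27, -81], 74), (291, [12, -24, -65], 90), (294, [12, -24, -54], 83), (297, [11, -23, -41], 108), (300, [8, -16, -19], 122), (303, [9, -22, -17], 96)]
340 [(276, [4, -20, -110], 53), (279, [7, -27, -110], 60), (282, [-21, 41, -5], 105), (285, [13, -47, -116], 51), (288, [14, -50, -110], 50), (291, [13, -50, -99], 51), (294, [5, -30, -59], 51), (297, [-4, -9, -17], 92), (300, [-1, -18, -19], 117), (303, [0, -23, -15], 94)]
344 [(276, [7, -48, -145], 66), (279, [5, -47, -133], 61), (282, [10, -60, -142], 56), (285, [11, -64, -137], 53), (288, [11, -65, -128], 50), (291, [3, -47, -92], 52), (294, [-4, -30, -57], 71), (297, [255, -655, -967], 117), (300, [-10, -21, -20], 108), (303, [-10, -21, -9], 98)]
348 [(276, [-1, -51, -147], 78), (279, [0, -55, -142], 82), (282, [3, -64, -144], 76), (285, [3, -64, -134], 62), (288, [-1, -58, -115], 53), (291, [-5, -49, -91], 109), (294, [-23, -10, -24], 124), (297, [-21, -16, -20], 122), (300, [-20, -21, -16], 96), (303, [-21, -20, -3], 110)]
```

Depth shows the finger tips about 33 mm above the tray, even though the reported TCP z is -4 mm. So the real tips are about 35 mm behind the TCP at this opening. I'll open, descend in guarded steps, and measure again.

```bash
cat > tip.py <<'E'
from bench import arm
from h import *
s=arm.sense(); R=np.array(s["eef_rot"]); p=np.array(s["eef_pos"]); print("pos",(p*1000).round(1),"gap",round(s["finger_gap"],3),"f",np.round(s["ft_force"],1))
c=arm.capture("side"); P=cloud(c); T=(P-p)@R*1000; V=c["frame"].max(-1)
m=(V<100)&(abs(T[...,0])<25)&(abs(T[...,1])<75)&(T[...,2]>-90)&(P[...,2]>.004)
m&=~gmask(c)
for b,st,ce in blobs(c,m,8):
    q=T[b]; w=P[b]; k=q[:,2]>np.percentile(q[:,2],85)
    print(ce.round(),st[4],"tool zmax",np.percentile(q[:,2],[85,95,100]).round(0),"world zmin",(np.percentile(w[:,2],[0,5,15])*1000).round(0),"low pts xy",np.median(q[k],0).round(0))
E
python3 -m crank '[[1,[0,0,0],0],[1,[0,0,0],0],[1,[0,0,0],0],[1,[0,0,0],0],[1,[0,0,0.5],0],[1,[0,0,1],0],[1,[0,0,1],0]]' ; python3 tip.py
```

```text
time: 5.65
eef_pos: [0.4358, 0.31, -0.0157]
eef_rot: [[0.79, 0.613, 0.005], [0.612, -0.79, 0.024], [0.018, -0.016, -1.0]]
ft_force: [0.2, 0.4, -0.7]
finger_gap: 0.999
grip_force: 0.0
pos [435.8 310.  -15.7] gap 0.999 f [ 0.2  0.4 -0.7]
[330. 269.] 35 tool zmax [-58. -57. -55.] world zmin [38. 40. 42.] low pts xy [  4.  43. -57.]
[341. 303.] 62 tool zmax [-24. -21. -20.] world zmin [5. 6. 9.] low pts xy [ 12. -21. -22.]
```

```bash
python3 - <<'E'
from bench import arm
import cv2,numpy as np
c=arm.capture("side"); a=cv2.resize(c["frame"][225:325,290:400,::-1],None,fx=6,fy=6,interpolation=cv2.INTER_CUBIC)
cv2.imwrite("pics/side3.png",a); np.savez("side3.npz",**c)
E
```

```text
(no output)
```

View pics/side3.png

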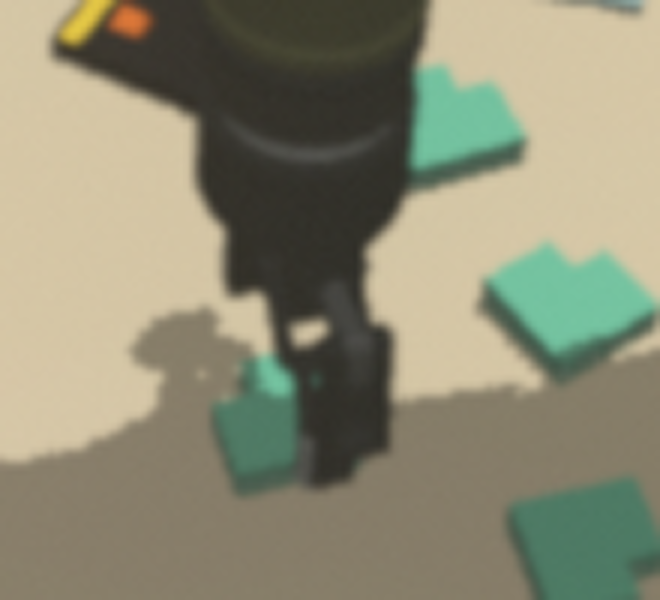

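```bash
python3 - <<'E'
from bench import arm
from h import *
s=arm.sense(); R=np.array(s["eef_rot"]); p=np.array(s["eef_pos"]); c=dict(np.load("side3.npz"))
for z in (-40,-30,-25,-20,-13):
  print(z,[(xy,(proj(c,p+R@(np.array([*xy,z])/1000))[0]-[290,225]).__mul__(6).round().tolist()) for xy in((-11,-42),(11,-42),(-11,-57),(11,-57))])
P=cloud(c);T=(P-p)@R*1000
for v in (296,300,302,304,306,308): print(v,[(u,T[v,u].round().astype(int).tolist()) for u in (341,344,347,350,353)])
E
```

```text
-40 [((-11, -42), [348.0, 479.0]), ((11, -42), [292.0, 492.0]), ((-11, -57), [361.0, 512.0]), ((11, -57), [304.0, 525.0])]
-30 [((-11, -42), [346.0, 495.0]), ((11, -42), [290.0, 508.0]), ((-11, -57), [359.0, 527.0]), ((11, -57), [303.0, 541.0])]
-25 [((-11, -42), [346.0, 503.0]), ((11, -42), [290.0, 516.0]), ((-11, -57), [358.0, 535.0]), ((11, -57), [302.0, 549.0])]
-20 [((-11, -42), [345.0, 510.0]), ((11, -42), [289.0, 524.0]), ((-11, -57), [358.0, 543.0]), ((11, -57), [301.0, 556.0])]
-13 [((-11, -42), [344.0, 521.0]), ((11, -42), [288.0, 534.0]), ((-11, -57), [356.0, 554.0]), ((11, -57), [300.0, 567.0])]
296 [(341, [14, -57, -102]), (344, [13, -71, -120]), (347, [4, -66, -109]), (350, [-2, -68, -110]), (353, [-7, -72, -114])]
300 [(341, [10, -49, -75]), (344, [13, -74, -109]), (347, [6, -74, -108]), (350, [-1, -74, -105]), (353, [-8, -72, -100])]
302 [(341, [9, -48, -67]), (344, [13, -75, -104]), (347, [-3, -54, -70]), (350, [-26, -18, -13]), (353, [-32, -20, -14])]
304 [(341, [9, -50, -61]), (344, [4, -56, -67]), (347, [-2, -57, -67]), (350, [-24, -24, -14]), (353, [-30, -26, -14])]
306 [(341, [9, -50, -54]), (344, [-8, -27, -17]), (347, [-14, -29, -16]), (350, [-22, -30, -15]), (353, [-28, -33, -16])]
308 [(341, [0, -30, -15]), (344, [-7, -31, -14]), (347, [-14, -32, -12]), (350, [-19, -37, -18]), (353, [-26, -37, -15])]
```

The picture shows the near finger outside the block with its tip at crop (325,485). Projected back, the tip is about 35 mm above the tray, roughly 50 mm behind the reported TCP when open. I'll go down 20 mm more and close.

```bash
python3 -m crank '[[1,[0,0,0.7],0],[1,[0,0,1.4],0],[1,[0,0,2],0],[1,[0,0,2],0],[-0.1,[0,0,2],0],[-0.1,[0,0,2],0],[-0.1,[0,0,2],0],[-0.1,[0,0,2],0],[-0.1,[0,0,2],0]]' 20; python3 plan.py; python3 tip.py
```

```text
time: 6.5
eef_pos: [0.4371, 0.3113, -0.034]
eef_rot: [[0.79, 0.613, 0.007], [0.612, -0.79, 0.025], [0.021, -0.015, -1.0]]
ft_force: [1.0, -0.0, 1.9]
finger_gap: 0.581
grip_force: 21.2
t 6.5 pos [437.1 311.3 -34. ] psi 37.76 tilt [0.0072 0.025 ] j [ 34.8  21.8 -29.9  37.1   0.9 177. ] f [ 1.  -0.   1.9] gap 0.581 grip 21.2
pos [437.1 311.3 -34. ] gap 0.581 f [ 1.  -0.   1.9]
[330. 282.] 41 tool zmax [-52. -51. -45.] world zmin [11. 16. 17.] low pts xy [ 11.  25. -51.]
[339. 304.] 75 tool zmax [-41. -40. -37.] world zmin [4. 6. 8.] low pts xy [  0. -24. -40.]
```

Gripped (gap 0.581 ≈ 49.4 mm). I'll squeeze across the other pair of sides too, which centres the block in the robot frame, then back off and calibrate the camera against it.

```bash
python3 -m crank '[[1,[0,0,0],0],[1,[0,0,0],0],[1,[0,0,0],0],[1,[0,0,-3],-1],[1,[0,0,-4],-90],[1,[0,0,-4],-90],[1,[0,0,-4],-90],[1,[0,0,-4],-90],[1,[0,0,-4],-90],[1,[0,0,-4],-90],[1,[0,0,-4],-90],[1,[0,0,-4],-90],[1,[0,0,-4],-90],[1,[0,0,-4],-90],[1,[0,0,-4],-90],[1,[0,0,-4],-90],[1,[0,0,-4],-90],[1,[0,0,-4],-90]]'; python3 plan.py 437,311,-33,127.7
```

```text
time: 8.05
eef_pos: [0.4363, 0.31, 0.0054]
eef_rot: [[-0.614, 0.79, 0.006], [0.789, 0.613, 0.025], [0.016, 0.02, -1.0]]
ft_force: [0.5, 1.0, 0.5]
finger_gap: 1.005
grip_force: 0.0
t 8.05 pos [436.3 310.    5.4] psi 127.85 tilt [0.0061 0.0245] j [ 34.7  18.8 -27.9  42.2   1.   86.9] f [0.5 1.  0.5] gap 1.005 grip 0.0
437,311,-33,127.7 -> shift [-0.03  0.04  3.85] roll 0.2 rows 1
```

```bash
python3 -m crank '[[1,[0,0,2],0],[1,[0,0,3.5],0],[1,[0,0,3.9],0],[1,[0,0,3.9],0],[-0.1,[0,0,3.9],0],[-0.1,[0,0,3.9],0],[-0.1,[0,0,3.9],0],[-0.1,[0,0,3.9],0],[-0.1,[0,0,3.9],0]]' 20; python3 plan.py; python3 -m crank '[[1,[0,0,0],0],[1,[0,0,0],0],[1,[0,0,0],0],[1,[0,0,-4],0],[1,[0,0,-7],0],[1,[-4,-4,-8],0],[1,[-8,-8,-8],0],[1,[-12,-12,-8],0],[1,[-15,-15,-8],0],[1,[-15,-15,-8],0],[1,[-15,-15,-8],0]]';python3 - <<'E'
from bench import arm
from h import *
for i in range(2):
  for n in("top","side"):
    c=arm.capture(n); P=cloud(c); np.savez(n+"4.npz",**c)
    m=clean(gmask(c)&near(c,P,.437,.309,.045)).astype(float)
    r=fit(c,BLOCK,(.436,.308,np.radians(-52)),m); print(n,(r[0][:2]*1000).round(1),np.degrees(r[0][2]).round(1),round(r[1],1),m.sum())
E
python3 plan.py 437,311,20,127.7
```

```text
time: 8.8
eef_pos: [0.4373, 0.3115, -0.0324]
eef_rot: [[-0.612, 0.79, 0.008], [0.79, 0.612, 0.026], [0.016, 0.022, -1.0]]
ft_force: [-0.9, -0.4, 5.5]
finger_gap: 0.578
grip_force: 21.0
t 8.8 pos [437.3 311.5 -32.4] psi 127.77 tilt [0.0076 0.0255] j [ 34.8  21.7 -29.8  37.3   1.   87.1] f [-0.9 -0.4  5.5] gap 0.578 grip 21.0
time: 9.72
eef_pos: [0.407, 0.0932, 0.0406]
eef_rot: [[-0.608, 0.794, 0.004], [0.794, 0.608, 0.022], [0.014, 0.016, -1.0]]
ft_force: [-0.9, 0.6, 0.3]
finger_gap: 1.0
grip_force: 0.0
top [436.4 310.4] -51.4 42.0 388.0
side [440.5 306. ] -54.2 90.0 371.0
top [436. 310.] -52.6 42.0 386.0
side [440.5 306. ] -54.2 89.0 372.0
t 9.92 pos [410.1  99.2  41.4] psi 127.77 tilt [0.0072 0.0254] j [ 12.4   5.6 -39.5  44.2   1.3  64.7] f [-0.7  0.4  0.8] gap 1.001 grip 0.0
437,311,20,127.7 -> shift [15.06 15.04  2.7 ] roll 0.1 rows 6
```

```bash
python3 -m crank '[[1,[15,15,0],0],[1,[15,15,0],0],[1,[15,15,0],0],[1,[15,15,0],0],[1,[15,15,0],0],[1,[15,15,0],0],[1,[15,15,3],0],[1,[15,15,6],0],[1,[15,15,7.3],0],[1,[15,15,7.3],0],[-0.1,[15,15,7.3],0],[-0.1,[15,15,7.3],0],[-0.1,[15,15,7.3],0],[-0.1,[15,15,7.3],0],[-0.1,[15,15,7.3],0]]' 30; python3 plan.py 545.5,122.4,50,172.2
```

```text
time: 11.17
eef_pos: [0.4354, 0.3101, -0.0244]
eef_rot: [[-0.612, 0.79, 0.005], [0.79, 0.612, 0.024], [0.016, 0.018, -1.0]]
ft_force: [-8.8, -5.9, 18.5]
finger_gap: 0.453
grip_force: 9.5
t 11.17 pos [435.4 310.1 -24.4] psi 127.78 tilt [0.0048 0.0237] j [ 34.8  21.  -29.5  38.5   1.   87. ] f [-8.8 -5.9 18.5] gap 0.453 grip 9.5
545.5,122.4,50,172.2 -> shift [-21.46  -2.65  -7.83] roll -44.4 rows 7
```

Fingers closed on top of the block before the descent settled (upward force 18 N). Open and redo slightly lower, with settling time.

```bash
python3 -m crank '[[-0.1,[0,0,-1],0],[1,[0,0,-2.5],0],[1,[0,0,-4],0],[1,[0,0,-4],0],[1,[0,0,-4],0],[1,[0,0,-4],0]]' 20; python3 plan.py 437.3,311.5,-33,127.7; python3 - <<'E'
from bench import arm
from h import *
c=arm.capture("side"); cv2.imwrite("pics/side5.png",cv2.resize(c["frame"][225:325,290:400,::-1],None,fx=5,fy=5,interpolation=cv2.INTER_CUBIC))
E
```

```text
time: 11.67
eef_pos: [0.4367, 0.31, 0.0137]
eef_rot: [[-0.612, 0.79, 0.007], [0.79, 0.612, 0.025], [0.016, 0.021, -1.0]]
ft_force: [-0.9, 1.1, 0.6]
finger_gap: 1.003
grip_force: 0.0
t 11.67 pos [436.7 310.   13.7] psi 127.77 tilt [0.0071 0.0252] j [ 34.7  18.2 -27.5  43.2   1.   87. ] f [-0.9  1.1  0.6] gap 1.003 grip 0.0
437.3,311.5,-33,127.7 -> shift [0.01 0.04 4.68] roll 0.1 rows 2
```

View pics/side5.png

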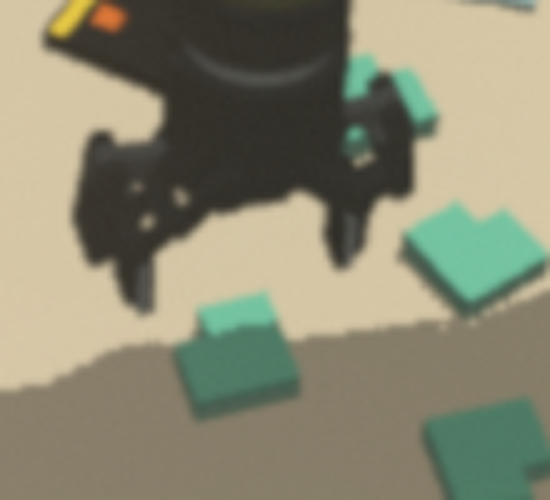

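The block is undisturbed at crop (237,355), with the fingers open above it.

```bash
python3 -m crank '[[1,[0,0.05,2.5],0],[1,[0,0.05,4.2],0],[1,[0,0.05,4.7],0],[1,[0,0.05,4.7],0],[1,[0,0.05,4.7],0],[1,[0,0.05,4.7],0],[0,[0,0.05,4.7],0],[0,[0,0.05,4.7],0],[0,[0,0.05,4.7],0],[0,[0,0.05,4.7],0],[0,[0,0.05,4.7],0]]' 25; python3 plan.py
```

```text
time: 12.63
eef_pos: [0.4376, 0.3117, -0.0326]
eef_rot: [[-0.613, 0.79, 0.007], [0.79, 0.612, 0.025], [0.016, 0.021, -1.0]]
ft_force: [-0.2, -1.4, 6.0]
finger_gap: 0.574
grip_force: 26.0
t 12.63 pos [437.6 311.7 -32.6] psi 127.78 tilt [0.0074 0.0254] j [ 34.8  21.7 -29.8  37.3   1.   87. ] f [-0.2 -1.4  6. ] gap 0.574 grip 26.0
```

```bash
python3 -m crank '[[0,[0,0,-1],0],[0,[0,0,-3],0],[0,[0,0,-6],0],[0,[0,0,-8],0],[0,[-6,0,-8],-7],[0,[-10,0,-8],-14],[0,[-14,0,-8],-21],[0,[-18,0,-8],-28],[0,[-20,0,-8],-35],[0,[-20,0,-8],-42],[0,[-20,0,-8],-44.4],[0,[-20,0,-8],-44.4],[0,[-20,0,-8],-44.4]]'; python3 tip.py; python3 plan.py 545.5,122.4,50,172.2; python3 - <<'E'
from bench import arm
from h import *
c=arm.capture("side"); u,v=proj(c,[.52,.15,.08])[0].astype(int); print(u,v); cv2.imwrite("pics/side6.png",cv2.resize(c["frame"][v-50:v+70,u-60:u+60,::-1],None,fx=5,fy=5,interpolation=cv2.INTER_CUBIC))
E
```

```text
time: 13.72
eef_pos: [0.5588, 0.1511, 0.0436]
eef_rot: [[-0.99, 0.139, 0.006], [0.139, 0.99, 0.025], [-0.003, 0.025, -1.0]]
ft_force: [-0.3, -0.5, -1.1]
finger_gap: 0.57
grip_force: 26.8
pos [558.8 151.1  43.6] gap 0.57 f [-0.3 -0.5 -1.1]
[319. 198.] 82 tool zmax [-56. -52. -49.] world zmin [92. 95. 99.] low pts xy [ -5. -23. -52.]
[317. 225.] 502 tool zmax [37. 38. 40.] world zmin [4. 5. 6.] low pts xy [  6. -24.  38.]
t 13.77 pos [558.7 151.5  43.6] psi 172.06 tilt [0.006  0.0246] j [ 14.3  20.9 -19.   49.4   1.3  22.3] f [-0.9  0.4 -0.6] gap 0.58 grip 26.8
545.5,122.4,50,172.2 -> shift [ 0.9  -3.04 -0.72] roll -0.1 rows 1
328 217
```

View pics/side6.png

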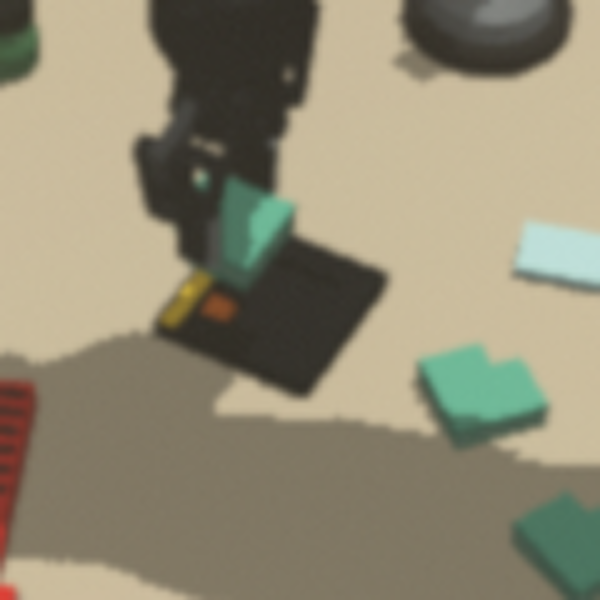

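The side crop shows the block held around crop (250,230), close to the nest. It may have pivoted, so I'll check with a plane fit on its depth points.

```bash
python3 - <<'E'
from bench import arm
from h import *
s=arm.sense(); R=np.array(s["eef_rot"]); p=np.array(s["eef_pos"])
for n in("side","top"):
    Q=[]
    for i in range(3):
        c=arm.capture(n); P=cloud(c); Q.append(P[gmask(c)&near(c,P,p[0],p[1],.07)&(P[...,2]>.04)])
    Q=np.vstack(Q); T=(Q-p)@R*1000
    print(n,len(Q),"world z",np.percentile(Q[:,2],[2,20,50,80,98]).round(3),"T x",np.percentile(T[:,0],[2,98]).round(),"y",np.percentile(T[:,1],[2,98]).round(),"z",np.percentile(T[:,2],[2,20,50,80,98]).round())
    if len(Q)>20:
        k=T[:,2]<np.percentile(T[:,2],80); A=np.c_[T[k,:2],np.ones(k.sum())]; print("plane z=ax+by+c",np.linalg.lstsq(A,T[k,2],rcond=None)[0].round(3))
B_=np.array([[-25,-25],[25,-25],[25,25],[-25,25]])
c=arm.capture("side"); u,v=proj(c,[.52,.15,.08])[0].astype(int)
for z in(-50,-34): print(z,((proj(c,p+np.c_[B_,np.full(4,z)]/1000@R.T)-[u-60,v-50])*5).round().tolist())
E
```

```text
side 542 world z [0.085 0.09  0.092 0.093 0.095] T x [-10.  24.] y [-23.  26.] z [-52. -49. -48. -46. -41.]
plane z=ax+by+c [ 2.0000e-03  1.4000e-02 -4.8528e+01]Traceback (most recent call last):
  File "<stdin>", line 9, in <module>
    return _quantile_unchecked(
        a, q, axis, out, overwrite_input, method, keepdims, weights)
    return _ureduce(a,
                    func=_quantile_ureduce_func,
    ...<5 lines>...
                    overwrite_input=overwrite_input,
                    method=method)
    r = func(a, **kwargs)
    result = _quantile(arr,
                       quantiles=q,
    ...<2 lines>...
                       out=out,
                       weights=wgt)
    slices_having_nans = np.isnan(arr[-1, ...])
                                  ~~~^^^^^^^^^
IndexError: index -1 is out of bounds for axis 0 with size 0
```

Block is flat in the grip, and its underside is 32.5 mm behind the TCP, as at the pick. Now moving over the nest.

```bash
python3 -m crank '[[0,[0.9,-2,0],0],[0,[0.9,-3.1,0],0],[0,[0.9,-3.1,2],0],[0,[0.9,-3.1,4],0],[0,[0.9,-3.1,4],0],[0,[0.9,-3.1,4],0]]'; python3 plan.py 545.4,122.2,-18,172.2 545.4,122.2,-26,172.2
```

```text
time: 14.62
eef_pos: [0.5449, 0.1223, 0.0019]
eef_rot: [[-0.991, 0.137, 0.004], [0.137, 0.99, 0.024], [-0.0, 0.024, -1.0]]
ft_force: [-0.1, -0.4, -1.2]
finger_gap: 0.575
grip_force: 26.8
t 14.62 pos [544.9 122.3   1.9] psi 172.15 tilt [0.0037 0.0241] j [ 11.8  21.7 -24.2  43.7   1.3  19.6] f [-0.1 -0.4 -1.2] gap 0.575 grip 26.8
545.4,122.2,-18,172.2 -> shift [-0.05 -0.05  1.99] roll -0.1 rows 1
545.4,122.2,-26,172.2 -> shift [-0.05 -0.07  2.79] roll -0.1 rows 1
```

```bash
python3 -m crank '[[0,[-0.05,-0.05,1],0],[0,[-0.05,-0.05,1.6],0],[0,[-0.05,-0.05,1.9],0],[0,[-0.05,-0.05,2.1],0],[0,[-0.05,-0.05,2.3],0],[0,[-0.05,-0.05,2.4],0],[0,[-0.05,-0.05,2.4],0],[0,[-0.05,-0.05,2.4],0]]'; python3 plan.py 545.4,122.2,-26,172.2
```

```text
time: 15.28
eef_pos: [0.5469, 0.1229, -0.0212]
eef_rot: [[-0.991, 0.136, 0.007], [0.136, 0.99, 0.025], [-0.003, 0.025, -1.0]]
ft_force: [0.2, 0.4, -0.8]
finger_gap: 0.575
grip_force: 26.8
t 15.28 pos [546.9 122.9 -21.2] psi 172.17 tilt [0.0066 0.0247] j [ 11.8  23.3 -25.3  40.7   1.3  19.6] f [ 0.2  0.4 -0.8] gap 0.575 grip 26.8
545.4,122.2,-26,172.2 -> shift [ 0.14 -0.1   0.48] roll -0.0 rows 1
```

```bash
python3 -m crank '[[0,[0.05,-0.05,0.1],0],[0,[0.05,-0.05,0.2],0],[0,[0.05,-0.05,0.3],0],[0,[0.05,-0.05,0.4],0],[0,[0.05,-0.05,0.5],0],[0,[0.05,-0.05,0.5],0],[0,[0.05,-0.05,0.5],0]]'; for i in 1 2 3; do python3 -c "
from bench import arm; arm.capture('top')"; python3 plan.py 545.4,122.2,-26,172.2; done
```

```text
time: 15.87
eef_pos: [0.5463, 0.1226, -0.0262]
eef_rot: [[-0.991, 0.136, 0.006], [0.136, 0.99, 0.025], [-0.003, 0.025, -1.0]]
ft_force: [0.3, -0.2, 1.5]
finger_gap: 0.577
grip_force: 27.0
t 15.92 pos [546.4 122.5 -26.2] psi 172.17 tilt [0.0066 0.0246] j [ 11.8  23.6 -25.7  40.1   1.3  19.6] f [-0.8 -0.4  1.2] gap 0.579 grip 27.0
545.4,122.2,-26,172.2 -> shift [ 0.09 -0.05 -0.02] roll -0.0 rows 1
t 15.97 pos [546.3 122.5 -26.2] psi 172.17 tilt [0.0065 0.0246] j [ 11.8  23.6 -25.7  40.1   1.3  19.6] f [-0.2 -1.   1.4] gap 0.574 grip 27.0
545.4,122.2,-26,172.2 -> shift [ 0.09 -0.04 -0.03] roll -0.0 rows 1
t 16.02 pos [546.4 122.5 -26.3] psi 172.17 tilt [0.0066 0.0246] j [ 11.8  23.6 -25.7  40.    1.3  19.6] f [-1.1  0.7  1. ] gap 0.573 grip 27.0
545.4,122.2,-26,172.2 -> shift [ 0.09 -0.05 -0.03] roll -0.0 rows 1
```

Light floor contact at the expected height. Release and check.

```bash
python3 -m crank '[[0,[0,0,0.05],0],[0.3,[0,0,0.05],0],[0.4,[0,0,0],0],[1,[0,0,0],0],[1,[0,0,-0.3],0],[1,[0,0,-4],0],[1,[0,0,-8],0],[1,[0,-4,-11],0],[1,[0,-8,-11],0],[1,[0,-12,-11],0],[1,[0,-16,-11],0],[1,[0,-20,-11],0],[1,[0,-24,-11],0],[1,[0,-24,-11],0]]'; python3 - <<'E'
from bench import arm
from h import *
for i in range(3):
    c=arm.capture("top"); P=cloud(c); m=clean(gmask(c)&near(c,P,.545,.121,.045)).astype(float)
    r=fit(c,[(BLOCK[0][0],0.006,.016)],(.545,.121,np.radians(-8)),m,z=.006); print((r[0][:2]*1000).round(1),np.degrees(r[0][2]).round(1),round(r[1],1),m.sum())
    print("top z",np.median(P[m>0][:,2]).round(4))
    n=fit(c,box(-.045,.045,-.045,.045,0,.012),(.545,.121,-.13),clean((nmask(c)|gmask(c))&near(c,P,.545,.121,.08)).astype(float)); print("nest",(n[0][:2]*1000).round(1),np.degrees(n[0][2]).round(1),n[1])
s=arm.capture("side")
a=cv2.resize(c["frame"][155:220,260:350,::-1],(450,325),interpolation=cv2.INTER_CUBIC); b=cv2.resize(s["frame"][195:260,280:370,::-1],(450,325),interpolation=cv2.INTER_CUBIC); cv2.imwrite("pics/seat.png",np.vstack([a,b])[:,:])
P=cloud(s);g=gmask(s)&near(s,P,.545,.121,.04);print("side z",np.percentile(P[g][:,2],[10,50,90]))
E
python3 plan.py
```

```text
time: 17.18
eef_pos: [0.5119, -0.1242, 0.0777]
eef_rot: [[-0.99, 0.143, 0.007], [0.143, 0.989, 0.021], [-0.003, 0.022, -1.0]]
ft_force: [0.0, -0.1, 0.1]
finger_gap: 0.995
grip_force: 0.0
[545.7 120.8] -8.2 20.7 398.0
top z 0.0224
nest [544.6 120.9] -8.1 65.43921568627451
[545.7 121. ] -7.9 20.0 398.0
top z 0.0224
nest [544.4 120.8] -8.0 66.24313725490197
[545.7 121. ] -8.2 21.4 398.0
top z 0.0222
nest [544.5 120.6] -8.1 60.29803921568627
side z [0.01746287 0.02126794 0.02393421]
t 17.38 pos [ 512.9 -117.1   77.6] psi 172.18 tilt [0.0064 0.0252] j [-13.9  14.4 -23.1  52.5   1.5  -6.1] f [ 0.4 -0.2  0.5] gap 0.999 grip 0.0
```

View pics/seat.png

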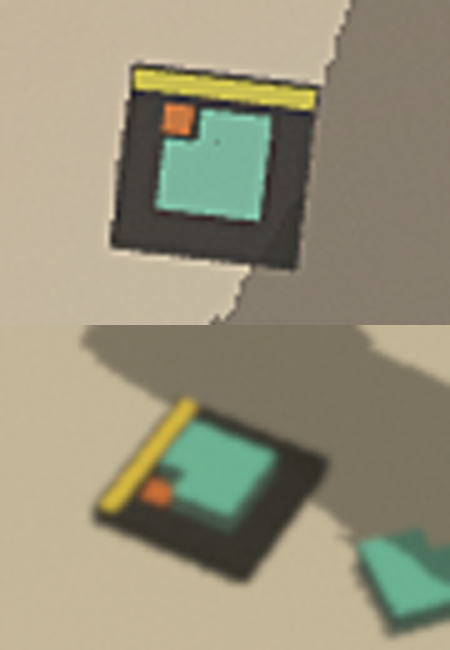

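Block is fully home: its top is at 22.3 mm, the notch at crop (195,135) wraps the orange step, and the yaw matches the nest. Collar next.

```bash
python3 plan.py 628.3,-319,30,172.2 628.3,-319,-28,172.2
```

```text
t 17.38 pos [ 512.9 -117.1   77.6] psi 172.18 tilt [0.0064 0.0252] j [-13.9  14.4 -23.1  52.5   1.5  -6.1] f [ 0.4 -0.2  0.5] gap 0.999 grip 0.0
628.3,-319,30,172.2 -> shift [-14.16 -18.55   4.32] roll -0.0 rows 6
628.3,-319,-28,172.2 -> shift [-14.14 -18.7   10.12] roll -0.0 rows 7
```

```bash
python3 -m crank '[[1,[-14.1,-18.6,3],0],[1,[-14.1,-18.6,3],0],[1,[-14.1,-18.6,3],0],[1,[-14.1,-18.6,3],0],[1,[-14.1,-18.6,3],0],[1,[-14.1,-18.6,3],0],[1,[-14.1,-18.6,5],0],[1,[-14.1,-18.7,7],0],[1,[-14.1,-18.7,7],0],[1,[-14.1,-18.7,7],0]]'; python3 plan.py 628.3,-319,-28,172.2
```

```text
time: 18.22
eef_pos: [0.6269, -0.3179, 0.0018]
eef_rot: [[-0.991, 0.134, 0.003], [0.134, 0.991, 0.027], [0.0, 0.027, -1.0]]
ft_force: [0.8, 0.7, 0.2]
finger_gap: 0.999
grip_force: 0.0
t 18.22 pos [ 626.9 -317.9    1.8] psi 172.31 tilt [0.0031 0.0266] j [-27.6  36.1  -0.2  54.2   1.4 -20. ] f [0.8 0.7 0.2] gap 0.999 grip 0.0
628.3,-319,-28,172.2 -> shift [-0.16 -0.17  2.97] roll 0.1 rows 1
```

```bash
python3 -m crank '[[1,[-0.1,-0.15,1.5],0],[1,[-0.1,-0.15,2.6],0],[1,[-0.1,-0.15,2.9],0],[1,[-0.1,-0.15,2.9],0],[1,[-0.1,-0.15,2.9],0],[-0.3,[-0.1,-0.15,2.9],0],[-0.3,[-0.1,-0.15,2.9],0],[-0.3,[-0.1,-0.15,2.9],0],[-0.3,[-0.1,-0.15,2.9],0],[-0.3,[-0.1,-0.15,2.9],0],[-0.3,[-0.1,-0.15,2.9],0]]' 30; python3 plan.py
```

```text
time: 19.13
eef_pos: [0.629, -0.3216, -0.025]
eef_rot: [[-0.991, 0.136, 0.007], [0.136, 0.99, 0.024], [-0.004, 0.025, -1.0]]
ft_force: [-0.8, 0.5, 5.1]
finger_gap: 0.445
grip_force: 31.0
t 19.13 pos [ 629.  -321.6  -25. ] psi 172.17 tilt [0.0073 0.0244] j [-27.8  37.7  -1.4  51.3   1.4 -20. ] f [-0.8  0.5  5.1] gap 0.445 grip 31.0
```

```bash
python3 -m crank '[[-0.3,[0,0,-1],0],[-0.3,[0,0,-4],0],[-0.3,[0,0,-8],0],[-0.3,[0,0,-10],0],[-0.3,[0,0,-10],0],[-0.3,[0,0,-10],0]]'; python3 plan.py 546.9,122.4,70,172.2 546.9,122.4,10,172.2
```

```text
time: 19.63
eef_pos: [0.629, -0.3247, 0.0761]
eef_rot: [[-0.991, 0.136, 0.009], [0.136, 0.99, 0.023], [-0.006, 0.024, -1.0]]
ft_force: [-0.5, 0.1, -2.0]
finger_gap: 0.447
grip_force: 30.6
t 19.63 pos [ 629.  -324.7   76.1] psi 172.16 tilt [0.0091 0.0229] j [-28.   33.1   4.9  62.    1.4 -20.2] f [-0.5  0.1 -2. ] gap 0.447 grip 30.6
546.9,122.4,70,172.2 -> shift [14.23 43.15  1.56] roll -0.0 rows 11
546.9,122.4,10,172.2 -> shift [14.26 43.    7.56] roll -0.0 rows 12
```

```bash
python3 -m crank '[[-0.3,[14.2,43.1,1.5],0],[-0.3,[14.2,43.1,1.5],0],[-0.3,[14.2,43.1,1.5],0],[-0.3,[14.2,43.1,1.5],0],[-0.3,[14.2,43.1,1.5],0],[-0.3,[14.2,43.1,1.5],0],[-0.3,[14.2,43.1,1.5],0],[-0.3,[14.2,43.1,1.5],0],[-0.3,[14.2,43.1,1.5],0],[-0.3,[14.2,43.1,1.5],0],[-0.3,[14.2,43.1,1.5],0],[-0.3,[14.2,43.1,4.5],0],[-0.3,[14.2,43,6],0],[-0.3,[14.2,43,6],0],[-0.3,[14.2,43,6],0]]'; python3 plan.py 546.9,122.4,-2,172.2
```

```text
time: 20.88
eef_pos: [0.5435, 0.1224, 0.0227]
eef_rot: [[-0.991, 0.136, 0.001], [0.136, 0.99, 0.023], [0.002, 0.023, -1.0]]
ft_force: [0.2, -0.7, -1.0]
finger_gap: 0.451
grip_force: 30.8
t 20.88 pos [543.5 122.4  22.7] psi 172.19 tilt [0.0014 0.0235] j [ 11.8  20.3 -23.   46.4   1.3  19.6] f [ 0.2 -0.7 -1. ] gap 0.451 grip 30.8
546.9,122.4,-2,172.2 -> shift [-0.34 -0.01  2.47] roll -0.0 rows 1
```

```bash
python3 -m crank '[[-0.3,[-0.1,0,1],0],[-0.3,[-0.1,0,1.6],0],[-0.3,[-0.1,0,1.8],0],[-0.3,[-0.1,0,1.8],0],[-0.3,[-0.1,0,1.8],0],[-0.3,[-0.1,0,1.8],0]]'; python3 plan.py 546.9,122.4,-2,172.2
```

```text
time: 21.38
eef_pos: [0.5476, 0.123, 0.0071]
eef_rot: [[-0.991, 0.136, 0.007], [0.137, 0.99, 0.025], [-0.004, 0.025, -1.0]]
ft_force: [0.9, -0.2, -1.2]
finger_gap: 0.451
grip_force: 30.8
t 21.38 pos [547.6 123.    7.1] psi 172.15 tilt [0.007  0.0248] j [ 11.8  21.4 -23.7  44.2   1.3  19.6] f [ 0.9 -0.2 -1.2] gap 0.451 grip 30.8
546.9,122.4,-2,172.2 -> shift [ 0.07 -0.09  0.9 ] roll -0.1 rows 1
```

```bash
python3 -m crank '[[-0.3,[0.05,-0.1,0.4],0],[-0.3,[0.05,-0.1,0.6],0],[-0.3,[0.05,-0.1,0.7],0],[-0.3,[0.05,-0.1,0.8],0],[-0.3,[0.05,-0.1,0.9],0],[-0.3,[0.05,-0.1,0.95],0],[-0.3,[0.05,-0.1,0.95],0],[-0.3,[0.05,-0.1,0.95],0]]'; python3 plan.py 546.9,122.4,-2,172.2
```

```text
time: 22.05
eef_pos: [0.5467, 0.1224, -0.0028]
eef_rot: [[-0.991, 0.136, 0.006], [0.136, 0.99, 0.025], [-0.003, 0.025, -1.0]]
ft_force: [-0.1, -0.1, -0.6]
finger_gap: 0.446
grip_force: 30.8
t 22.05 pos [546.7 122.4  -2.8] psi 172.17 tilt [0.0065 0.0246] j [ 11.8  22.  -24.4  42.9   1.3  19.6] f [-0.1 -0.1 -0.6] gap 0.446 grip 30.8
546.9,122.4,-2,172.2 -> shift [-0.02  0.   -0.08] roll -0.0 rows 1
```

```bash
python3 -m crank '[[-0.3,[0,0,0.05],0],[-0.3,[0,0,0.1],0],[-0.3,[0,0,0.1],0],[-0.3,[0,0,0.1],0]]'; python3 plan.py
```

```text
time: 22.38
eef_pos: [0.5468, 0.1225, -0.0031]
eef_rot: [[-0.991, 0.136, 0.007], [0.136, 0.99, 0.025], [-0.003, 0.025, -1.0]]
ft_force: [-2.7, -0.2, 6.3]
finger_gap: 0.448
grip_force: 31.7
t 22.38 pos [546.8 122.5  -3.1] psi 172.17 tilt [0.0068 0.0247] j [ 11.8  22.  -24.4  42.9   1.3  19.6] f [-2.7 -0.2  6.3] gap 0.448 grip 31.7
```

```bash
python3 -m crank '[[0.1,[0,0,0.05],0],[0.3,[0,0,0],0],[1,[0,0,0],0],[1,[0,0,0],0],[1,[0,0,-3],0],[1,[0,0,-7],0],[1,[0,0,-10],0],[1,[0,-4,-10],0],[1,[0,-8,-10],0],[1,[0,-12,-10],0],[1,[0,-16,-10],0],[1,[0,-20,-10],0],[1,[2,-24,-10],0],[1,[2,-24,-10],0],[1,[2,-24,-10],0]]'; cat > chk.py <<'E'
from bench import arm
from h import *
c=arm.capture("top"); P=cloud(c)
m=clean(gmask(c)&near(c,P,.545,.121,.045)).astype(float); q=P[m>0]; print("green px",m.sum(),"z",np.median(q[:,2]).round(4))
k=(P[...,2]>.037)&near(c,P,.545,.121,.05); r=fit(c,cyl(.02,.015,.03),(.545,.121,0),k.astype(float),z=.022,rot=False); print("collar",(r[0][:2]*1000).round(1),round(r[1],1),"ztop",np.percentile(P[k][:,2],[50,90]).round(4))
k=(P[...,2]>.012)&near(c,P,.429,-.319,.06)
if k.sum()>50: print("ajar",(fit(c,cyl(.023,.012,.06),(.43,-.318,0),k.astype(float),rot=False)[0][:2]*1000).round(1))
E
python3 chk.py; python3 plan.py 429,-318.7,60,172.2
```

```text
time: 23.63
eef_pos: [0.4923, -0.1167, 0.0898]
eef_rot: [[-0.99, 0.14, 0.006], [0.14, 0.99, 0.025], [-0.002, 0.025, -1.0]]
ft_force: [0.4, 0.6, 0.2]
finger_gap: 0.999
grip_force: 0.0
green px 199.0 z 0.0225
collar [545.2 120.2] 47.5 ztop [0.0522 0.0553]
t 23.68 pos [ 493.3 -115.5   90. ] psi 172.04 tilt [0.0066 0.0251] j [-14.3  11.8 -24.7  53.5   1.5  -6.3] f [ 0.4 -0.5 -0.8] gap 1.0 grip 0.0
429,-318.7,60,172.2 -> shift [  3.56 -21.09   2.45] roll -0.2 rows 6
```

Collar sits centred on the glass (545.2,120.2, top at 52 mm). Next the amber jar.

```bash
python3 -m crank '[[1,[3.6,-21,0],0],[1,[3.6,-21,0],0],[1,[3.6,-21,0],0],[1,[3.6,-21,0],0],[1,[3.6,-21,0],0],[1,[3.6,-21,0],0],[1,[3.6,-21,2.4],0],[1,[3.6,-21,2.4],0],[1,[3.6,-21,2.4],0]]'; python3 plan.py 429,-318.7,-20,172.2
```

```text
time: 24.43
eef_pos: [0.4293, -0.3154, 0.0596]
eef_rot: [[-0.991, 0.134, 0.004], [0.134, 0.991, 0.027], [-0.0, 0.027, -1.0]]
ft_force: [-0.1, -0.4, 0.2]
finger_gap: 0.996
grip_force: 0.0
t 24.43 pos [ 429.3 -315.4   59.6] psi 172.27 tilt [0.0041 0.0269] j [-37.3  16.7 -22.6  51.4   1.4 -29.5] f [-0.1 -0.4  0.2] gap 0.996 grip 0.0
429,-318.7,-20,172.2 -> shift [-0.01 -0.54  7.95] roll 0.1 rows 2
```

```bash
python3 -m crank '[[1,[0,-0.35,2],0],[1,[0,-0.35,4.5],0],[1,[0,-0.35,7],0],[1,[0,-0.35,7.9],0],[1,[0,-0.35,7.9],0],[1,[0,-0.35,7.9],0],[1,[0,-0.35,7.9],0],[-0.2,[0,-0.35,7.9],0],[-0.2,[0,-0.35,7.9],0],[-0.2,[0,-0.35,7.9],0],[-0.2,[0,-0.35,7.9],0],[-0.2,[0,-0.35,7.9],0],[-0.2,[0,-0.35,7.9],0]]' 30; python3 plan.py
```

```text
time: 25.52
eef_pos: [0.43, -0.3195, -0.0174]
eef_rot: [[-0.991, 0.136, 0.008], [0.136, 0.99, 0.024], [-0.004, 0.025, -1.0]]
ft_force: [-0.8, 0.3, 6.9]
finger_gap: 0.513
grip_force: 29.7
t 25.52 pos [ 430.  -319.5  -17.4] psi 172.16 tilt [0.0075 0.0238] j [-37.5  21.7 -27.2  41.6   1.3 -29.7] f [-0.8  0.3  6.9] gap 0.513 grip 29.7
```

```bash
python3 -m crank '[[-0.2,[0,0,-1],0],[-0.2,[0,0,-4],0],[-0.2,[0,0,-8],0],[-0.2,[0,0,-12],0],[-0.2,[0,0,-13],0],[-0.2,[0,0,-13],0],[-0.2,[0,0,-13],0]]'; python3 plan.py 529.2,-8,110,172.2 529.2,-8,10,172.2
```

```text
time: 26.1
eef_pos: [0.4288, -0.3224, 0.1119]
eef_rot: [[-0.991, 0.136, 0.007], [0.136, 0.99, 0.024], [-0.004, 0.025, -1.0]]
ft_force: [-0.1, 0.2, -2.7]
finger_gap: 0.511
grip_force: 31.1
t 26.1 pos [ 428.8 -322.4  111.9] psi 172.16 tilt [0.0074 0.0238] j [-37.9  14.3 -18.4  57.8   1.3 -30. ] f [-0.1  0.2 -2.7] gap 0.511 grip 31.1
529.2,-8,110,172.2 -> shift [-5.65 32.5   1.01] roll -0.0 rows 8
529.2,-8,10,172.2 -> shift [-5.61 32.26 11.01] roll -0.0 rows 9
```

```bash
python3 -m crank '[[-0.2,[-5.6,32.4,0],0],[-0.2,[-5.6,32.4,0],0],[-0.2,[-5.6,32.4,0],0],[-0.2,[-5.6,32.4,0],0],[-0.2,[-5.6,32.4,0],0],[-0.2,[-5.6,32.4,0],0],[-0.2,[-5.6,32.4,0],0],[-0.2,[-5.6,32.4,0],0],[-0.2,[-5.6,32.4,4],0],[-0.2,[-5.6,32.3,8],0],[-0.2,[-5.6,32.3,11],0],[-0.2,[-5.6,32.3,11],0],[-0.2,[-5.6,32.3,11],0],[-0.2,[-5.6,32.3,11],0]]'; python3 plan.py 529.2,-8,-17,172.2
```

```text
time: 27.27
eef_pos: [0.5287, -0.0074, 0.0101]
eef_rot: [[-0.991, 0.136, 0.006], [0.137, 0.99, 0.025], [-0.002, 0.025, -1.0]]
ft_force: [-0.4, -0.0, -0.4]
finger_gap: 0.513
grip_force: 31.4
t 27.27 pos [528.7  -7.4  10.1] psi 172.15 tilt [0.0056 0.0247] j [ -1.8  18.5 -27.6  43.6   1.4   6.1] f [-0.4 -0.  -0.4] gap 0.513 grip 31.4
529.2,-8,-17,172.2 -> shift [-0.05 -0.12  2.71] roll -0.0 rows 1
```

```bash
python3 -m crank '[[-0.2,[-0.05,-0.1,1],0],[-0.2,[-0.05,-0.1,2],0],[-0.2,[-0.05,-0.1,2.4],0],[-0.2,[-0.05,-0.1,2.6],0],[-0.2,[-0.05,-0.1,2.7],0],[-0.2,[-0.05,-0.1,2.75],0],[-0.2,[-0.05,-0.1,2.75],0],[-0.2,[-0.05,-0.1,2.75],0]]'; python3 plan.py 529.2,-8,-17,172.2
```

```text
time: 27.93
eef_pos: [0.5291, -0.0078, -0.0173]
eef_rot: [[-0.991, 0.136, 0.006], [0.136, 0.99, 0.024], [-0.003, 0.025, -1.0]]
ft_force: [-3.1, -0.6, 5.0]
finger_gap: 0.511
grip_force: 31.9
t 27.93 pos [529.1  -7.8 -17.3] psi 172.16 tilt [0.0062 0.0244] j [ -1.8  20.5 -29.1  40.1   1.4   6. ] f [-3.1 -0.6  5. ] gap 0.511 grip 31.9
529.2,-8,-17,172.2 -> shift [-0.01 -0.02 -0.03] roll -0.0 rows 1
```

```bash
python3 -m crank '[[0,[0,0,0],0],[0.3,[0,0,0],0],[0.4,[0,0,0],0],[0.4,[0,0,0],0],[0.4,[0,0,-3],0],[0.4,[0,0,-7],0],[1,[0,0,-11],0],[1,[0,0,-12],0],[1,[0,0,-12],0]]'; python3 plan.py 620.5,305.5,90,105.8
```

```text
time: 28.68
eef_pos: [0.5323, -0.0107, 0.1063]
eef_rot: [[-0.991, 0.136, 0.014], [0.136, 0.99, 0.024], [-0.011, 0.026, -1.0]]
ft_force: [0.3, -0.0, -0.2]
finger_gap: 1.002
grip_force: 0.0
t 28.68 pos [532.3 -10.7 106.3] psi 172.17 tilt [0.0143 0.0245] j [ -2.1  13.  -20.9  55.4   1.4   5.7] f [ 0.3 -0.  -0.2] gap 1.002 grip 0.0
620.5,305.5,90,105.8 -> shift [-4.41 32.47  2.53] roll 66.4 rows 10
```

```bash
python3 -m crank '[[1,[-4.4,32.5,0],66.4],[1,[-4.4,32.5,0],66.4],[1,[-4.4,32.5,0],66.4],[1,[-4.4,32.5,0],66.4],[1,[-4.4,32.5,0],66.4],[1,[-4.4,32.5,0],66.4],[1,[-4.4,32.5,0],66.4],[1,[-4.4,32.5,0],66.4],[1,[-4.4,32.5,2],66.4],[1,[-4.4,32.5,5],66.4],[1,[-4.4,32.5,8],66.4],[1,[-4.4,32.5,8],66.4],[1,[-4.4,32.5,8],66.4]]'; python3 - <<'E'
from bench import arm
from h import *
c=arm.capture("top"); P=cloud(c); s=arm.capture("side")
k=(P[...,2]>.012)&near(c,P,.527,-.009,.06); print("ajar",(fit(c,cyl(.023,.012,.06),(.527,-.009,0),k.astype(float),rot=False)[0][:2]*1000).round(1))
a=cv2.resize(s["frame"][220:320,230:350,::-1],None,fx=5,fy=5,interpolation=cv2.INTER_CUBIC); cv2.imwrite("pics/ham.png",a)
E
python3 plan.py 620.5,305.5,-32,105.8
```

```text
time: 29.77
eef_pos: [0.6141, 0.3061, 0.0273]
eef_rot: [[-0.272, 0.962, 0.0], [0.962, 0.272, 0.022], [0.021, 0.006, -1.0]]
ft_force: [-0.2, 0.5, -0.1]
finger_gap: 0.995
grip_force: 0.0
ajar [526.4  -8.4]
t 29.87 pos [617.5 307.3  31.5] psi 105.78 tilt [0.007 0.025] j [ 25.9  32.   -3.   53.9   1.1 100.1] f [-0.9  0.4  0.3] gap 1.0 grip 0.0
620.5,305.5,-32,105.8 -> shift [-0.4   0.16  6.34] roll -0.0 rows 2
```

View pics/ham.png

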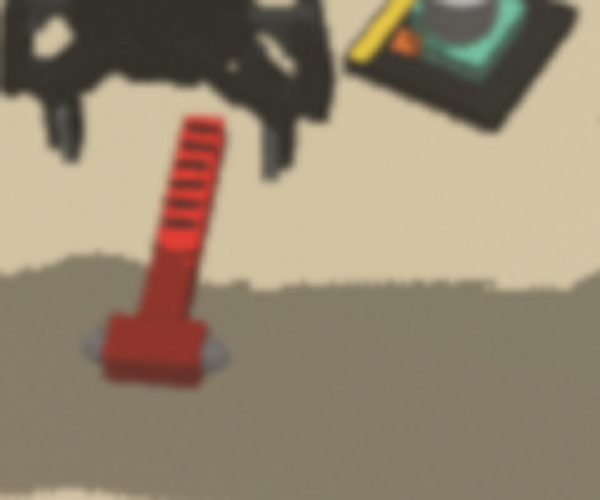

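Jar stands at (526.4,-8.4), within 2 mm of the midpoint. The fingers straddle the hammer handle (around crop (180,230)). Lower and grip.

```bash
python3 -m crank '[[1,[-0.35,0.15,2.5],0],[1,[-0.35,0.15,5],0],[1,[-0.35,0.15,6.2],0],[1,[-0.35,0.15,6.2],0],[1,[-0.35,0.15,6.2],0],[1,[-0.35,0.15,6.2],0],[-0.9,[-0.35,0.15,6.2],0],[-0.9,[-0.35,0.15,6.2],0],[-0.9,[-0.35,0.15,6.2],0],[-0.9,[-0.35,0.15,6.2],0],[-0.9,[-0.35,0.15,6.2],0],[-0.9,[-0.35,0.15,6.2],0],[-0.9,[-0.35,0.15,6.2],0],[-0.9,[-0.35,0.15,6.2],0]]' 50; python3 plan.py
```

```text
time: 31.03
eef_pos: [0.6201, 0.3061, -0.0309]
eef_rot: [[-0.272, 0.962, 0.007], [0.962, 0.272, 0.025], [0.022, 0.014, -1.0]]
ft_force: [0.5, -0.0, 4.4]
finger_gap: 0.243
grip_force: 49.5
t 31.03 pos [620.1 306.1 -30.9] psi 105.78 tilt [0.0072 0.025 ] j [25.7 35.5 -6.1 47.4  1.1 99.9] f [ 0.5 -0.   4.4] gap 0.243 grip 49.5
```

```bash
python3 -m crank '[[-0.9,[0,0,-1],0],[-0.9,[0,0,-4],0],[-0.9,[0,0,-7],0],[-0.9,[0,0,-7],0],[-0.9,[0,0,-7],0]]'; python3 plan.py 660.5,106,38,82 660.5,106,-28,82
```

```text
time: 31.45
eef_pos: [0.6209, 0.3049, 0.0412]
eef_rot: [[-0.272, 0.962, 0.01], [0.962, 0.272, 0.026], [0.023, 0.017, -1.0]]
ft_force: [0.1, -0.0, -2.1]
finger_gap: 0.242
grip_force: 49.3
t 31.45 pos [620.9 304.9  41.2] psi 105.78 tilt [0.01   0.0264] j [25.6 31.6 -2.4 54.8  1.1 99.8] f [ 0.1 -0.  -2.1] gap 0.242 grip 49.3
660.5,106,38,82 -> shift [-20.22  -1.6   -0.17] roll 23.8 rows 5
660.5,106,-28,82 -> shift [-20.37  -1.71   6.43] roll 23.8 rows 6
```

```bash
python3 -m crank '[[-0.9,[-4,-0.3,0],5],[-0.9,[-8,-0.6,0],10],[-0.9,[-12,-0.9,0],15],[-0.9,[-16,-1.3,0],20],[-0.9,[-20.2,-1.6,0],23.8],[-0.9,[-20.2,-1.6,0],23.8],[-0.9,[-20.2,-1.6,2],23.8],[-0.9,[-20.3,-1.7,4.5],23.8],[-0.9,[-20.3,-1.7,5.5],23.8],[-0.9,[-20.3,-1.7,5.5],23.8],[-0.9,[-20.3,-1.7,5.5],23.8],[-0.9,[-20.3,-1.7,5.5],23.8]]'; python3 plan.py 660.5,106,-30.5,82
```

```text
time: 32.45
eef_pos: [0.6589, 0.106, -0.0204]
eef_rot: [[0.139, 0.99, 0.007], [0.99, -0.139, 0.025], [0.025, 0.003, -1.0]]
ft_force: [0.5, -0.2, -1.8]
finger_gap: 0.238
grip_force: 49.2
t 32.45 pos [658.9 106.  -20.4] psi 82.01 tilt [0.007  0.0247] j [  8.4  33.   -9.1  47.4   1.3 106.4] f [ 0.5 -0.2 -1.8] gap 0.238 grip 49.2
660.5,106,-30.5,82 -> shift [-0.    0.16  1.01] roll 0.0 rows 1
```

```bash
python3 -m crank '[[-0.9,[0,0.1,0.4],0],[-0.9,[0,0.1,0.7],0],[-0.9,[0,0.1,0.9],0],[-0.9,[0,0.1,0.95],0],[-0.9,[0,0.1,1],0],[-0.9,[0,0.1,1],0],[-0.9,[0,0.1,1],0]]'; python3 plan.py 660.5,106,-30.5,82
```

```text
time: 33.03
eef_pos: [0.6595, 0.1058, -0.0308]
eef_rot: [[0.139, 0.99, 0.006], [0.99, -0.14, 0.025], [0.025, 0.003, -1.0]]
ft_force: [-0.7, -0.2, 1.5]
finger_gap: 0.24
grip_force: 49.5
t 33.03 pos [659.5 105.8 -30.8] psi 81.98 tilt [0.0065 0.0248] j [  8.4  33.6  -9.4  46.4   1.4 106.4] f [-0.7 -0.2  1.5] gap 0.24 grip 49.5
660.5,106,-30.5,82 -> shift [ 0.04  0.1  -0.03] roll -0.0 rows 1
```

```bash
python3 -m crank '[[-0.6,[0,0,0],0],[-0.2,[0,0,0],0],[0,[0,0,0],0],[0,[0,0,0],0],[0,[0,0,-3],0],[0,[0,0,-7],0],[0,[0,0,-11],0],[0,[0,0,-13],0],[0,[-4,0,-13],0],[0,[-8,0,-13],0],[0,[-12,0,-13],0],[0,[-16,0,-13],0],[0,[-20,0,-13],0],[0,[-24,0,-13],0],[0,[-28,0,-13],0],[0,[-32,0,-13],0],[0,[-36,0,-13],0],[0,[-36,0,-13],0]]'; python3 - <<'E'
from bench import arm
from h import *
c=arm.capture("top"); P=cloud(c); H,S,V=hsv(c); s=arm.capture("side")
ci=lambda x,y,r:near(c,P,x,y,r)
red=((H<8)|(H>172))&(S>130)
h=fit(c,HAM,(.659,.105,1.43),cv2.morphologyEx((red&ci(.659,.105,.11)).astype(np.uint8),cv2.MORPH_CLOSE,np.ones((7,7))).astype(float),m=60); print("hammer",(h[0][:2]*1000).round(1),np.degrees(h[0][2]).round(1),h[1])
th=np.radians(-8.05); d=h[0][:2]-[.5445,.121]; print("in nest frame",(np.array([[np.cos(th),np.sin(th)],[-np.sin(th),np.cos(th)]])@d*1000).round(1))
cv2.imwrite("pics/final.png",np.vstack([c["frame"][60:330,110:610,::-1],cv2.resize(s["frame"][40:400,130:510,::-1],(500,330))[:]]))
E
python3 chk.py; python3 plan.py
```

```text
time: 34.53
eef_pos: [0.607, -0.2614, 0.0896]
eef_rot: [[0.147, 0.989, 0.006], [0.989, -0.147, 0.021], [0.022, 0.003, -1.0]]
ft_force: [-1.1, 0.7, -0.5]
finger_gap: 0.504
grip_force: 0.0
hammer [659. 104.] 82.0 90.49411764705883
in nest frame [115.8  -0.8]
green px 198.0 z 0.0222
collar [545.1 120.2] 46.9 ztop [0.0522 0.0549]
t 34.68 pos [ 608.2 -254.2   89.6] psi 81.9 tilt [0.0064 0.0252] j [-23.5  27.5  -2.3  60.4   1.5  74.6] f [0.6 0.4 0.5] gap 0.5 grip 0.0
```

View pics/final.png

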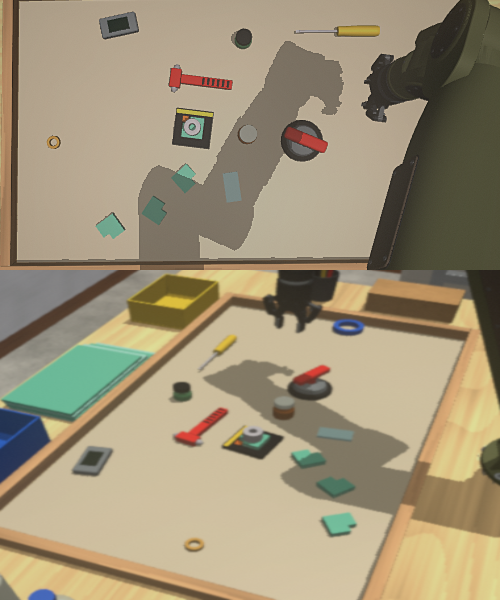

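The final pictures show everything as asked. The collar is on the seated glass (192,127) and the jar stands between nest and lifter (247,134). The hammer is parallel to the striped edge (200,80), and the bystanders are untouched.

```bash
python3 -c "
from bench import arm
print(arm.sign_off())"
```

```text
the job is handed in; nothing more can be done
None
```

Job handed in at about 35 s. By camera, the glass is seated, the collar is within 1 mm of its centre, the jar is within 2 mm of midway, and the hammer is parallel, centred within 1 mm and about 6 cm clear of the striped edge.

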